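Sort mould canisters by weight

TASK

Three look-alike canisters of steel embedding moulds lean in the slanted rack: one is full, one half full and one empty, and only their weight tells which. Stand the full one upright in the middle of the round warming plate and the empty one upright in the small black tray, setting them down gently, and leave the half-full one seated in the slot where it started. Do not disturb the other things on the bench.

Things in the scene. Friction and masses are not known exactly. Their poses are not given: they have to be found in the camera images.
- canister_1: one of three look-alike closed canisters: white, blue band, flat sides, 64 (its x) x 50 (its y) x 105 mm, plus a round blue cap 42 mm across, 14 mm high. Origin: centre of its underside; z runs up to the cap. Starts in a rack slot, cap leaning 25 degrees away from the robot. Full one about 0.70 kg, half-full 0.40, empty 0.10 (each within 10 percent); which is which is unknown
- canister_2: one of three look-alike closed canisters: white, blue band, flat sides, 64 (its x) x 50 (its y) x 105 mm, plus a round blue cap 42 mm across, 14 mm high. Origin: centre of its underside; z runs up to the cap. Starts in a rack slot, cap leaning 25 degrees away from the robot. Full one about 0.70 kg, half-full 0.40, empty 0.10 (each within 10 percent); which is which is unknown
- canister_3: one of three look-alike closed canisters: white, blue band, flat sides, 64 (its x) x 50 (its y) x 105 mm, plus a round blue cap 42 mm across, 14 mm high. Origin: centre of its underside; z runs up to the cap. Starts in a rack slot, cap leaning 25 degrees away from the robot. Full one about 0.70 kg, half-full 0.40, empty 0.10 (each within 10 percent); which is which is unknown
- rack: fixed aluminium rack with white dividers, 300 mm wide (y), three slots 100 mm apart, slanted 25 degrees so that canisters lean to its +x, away from the robot. Origin: on the bench under the middle slot. Slots: pockets 56 mm wide (y), 68 mm deep; along the slant the dividers and front lip are 24 mm high, the support plate behind them 70 mm
- slot_1 (a point): centre of a slot's floor, 36 mm above the bench; a canister seated there has its origin on this point (a few mm of play) (left slot, rack y +100 mm)
- slot_2 (a point): centre of a slot's floor, 36 mm above the bench; a canister seated there has its origin on this point (a few mm of play) (middle slot)
- slot_3 (a point): centre of a slot's floor, 36 mm above the bench; a canister seated there has its origin on this point (a few mm of play) (right slot, rack y -100 mm)
- warmer: fixed white warmer, 160 x 160 mm, carrying a round dark steel plate 144 mm across whose top is 35 mm above the bench. Origin: centre of its underside
- warmer_top (a point): centre of the top of the warmer's round plate
- tray: fixed open black plastic tray, 140 x 140 mm outside, 28 mm high, walls and floor 5 mm thick. Origin: centre of its underside
- bottle: bystander: amber bottle, 68 mm across, 170 mm high. Origin: on its underside
- jar: bystander: white jar with red lid, 72 mm across, 90 mm high. Origin: on its underside
- beaker: bystander: open steel beaker, 76 mm across, 100 mm high. Origin: on its underside
- slide_box: bystander: flat blue slide box, 90 x 160 x 30 mm. Origin: on its underside
- cassette_box: bystander: low white box with a row of coloured cassettes, 60 x 110 mm, 34 mm high, between robot and rack. Origin: on its underside
- brush: bystander: small brush 160 mm long lying between robot and rack. Origin: at mid-length, under it
Not all that is in view belongs to the job. Leave any pink or yellow look-alike of the canister_3 alone.

How it is judged (in metres and radians):
At the end, for the whole second after the job is handed in: At rest: the full canister upright (0.1 rad) on the round warming plate, its base centre within 35 mm of the plate's; the empty one upright (0.1 rad) on the floor of the black tray; the half-full one seated in the slot where it started (within 12 mm, leaning 0.32 to 0.55 rad) (((horizontal distance between canister_1 and warmer_top below 0.035 m and z of canister_1 in the frame of warmer_top between -0.004 and 0.006 m and angle between canister_1's own z axis and vertical below 0.1 rad and contact force between canister_1 and warmer above 5.4 N and linear speed of canister_1 below 0.02 m/s and angular speed of canister_1 below 0.2 rad/s) or (horizontal distance between canister_2 and warmer_top below 0.035 m and z of canister_2 in the frame of warmer_top between -0.004 and 0.006 m and angle between canister_2's own z axis and vertical below 0.1 rad and contact force between canister_2 and warmer above 5.4 N and linear speed of canister_2 below 0.02 m/s and angular speed of canister_2 below 0.2 rad/s) or (horizontal distance between canister_3 and warmer_top below 0.035 m and z of canister_3 in the frame of warmer_top between -0.004 and 0.006 m and angle between canister_3's own z axis and vertical below 0.1 rad and contact force between canister_3 and warmer above 5.4 N and linear speed of canister_3 below 0.02 m/s and angular speed of canister_3 below 0.2 rad/s)) and ((horizontal distance between canister_1 and tray below 0.06 m and z of canister_1 in the frame of tray below 0.011 m and angle between canister_1's own z axis and vertical below 0.1 rad and contact force between canister_1 and tray between 0.5 and 2.2 N and linear speed of canister_1 below 0.02 m/s and angular speed of canister_1 below 0.2 rad/s) or (horizontal distance between canister_2 and tray below 0.06 m and z of canister_2 in the frame of tray below 0.011 m and angle between canister_2's own z axis and vertical below 0.1 rad and contact force between canister_2 and tray between 0.5 and 2.2 N and linear speed of canister_2 below 0.02 m/s and angular speed of canister_2 below 0.2 rad/s) or (horizontal distance between canister_3 and tray below 0.06 m and z of canister_3 in the frame of tray below 0.011 m and angle between canister_3's own z axis and vertical below 0.1 rad and contact force between canister_3 and tray between 0.5 and 2.2 N and linear speed of canister_3 below 0.02 m/s and angular speed of canister_3 below 0.2 rad/s)) and ((distance of canister_1 from where it was at the start of the episode below 0.012 m and angle between canister_1's own z axis and vertical between 0.32 and 0.55 rad and contact force between canister_1 and rack above 1 N and linear speed of canister_1 below 0.02 m/s and angular speed of canister_1 below 0.2 rad/s) or (distance of canister_2 from where it was at the start of the episode below 0.012 m and angle between canister_2's own z axis and vertical between 0.32 and 0.55 rad and contact force between canister_2 and rack above 1 N and linear speed of canister_2 below 0.02 m/s and angular speed of canister_2 below 0.2 rad/s) or (distance of canister_3 from where it was at the start of the episode below 0.012 m and angle between canister_3's own z axis and vertical between 0.32 and 0.55 rad and contact force between canister_3 and rack above 1 N and linear speed of canister_3 below 0.02 m/s and angular speed of canister_3 below 0.2 rad/s))); the robot touches nothing.
It fails at once if a bystander (bottle, jar, beaker, slide box, cassette box or brush) is shifted by more than 25 mm (distance of any of bottle, jar, beaker, slide_box, cassette_box, brush from where it was at the start of the episode above 0.025 m).
It fails at once if a canister comes down on the warmer or into the tray faster than 0.5 m/s (dropped, not set down) ((distance between canister_1 and warmer_top below 0.07 m and linear speed of canister_1 above 0.5 m/s) or (distance between canister_1 and tray below 0.07 m and linear speed of canister_1 above 0.5 m/s) or (distance between canister_2 and warmer_top below 0.07 m and linear speed of canister_2 above 0.5 m/s) or (distance between canister_2 and tray below 0.07 m and linear speed of canister_2 above 0.5 m/s) or (distance between canister_3 and warmer_top below 0.07 m and linear speed of canister_3 above 0.5 m/s) or (distance between canister_3 and tray below 0.07 m and linear speed of canister_3 above 0.5 m/s)).
It also fails if it takes over 72 s, if anything falls off the work surface, if the arm or the gripper's body presses on something with over 40 N, if the wrist force passes 120 N, or if a joint passes its speed limit or range.

ROBOT

A 6-joint arm with a two-finger parallel gripper is mounted at the origin on the work surface. World frame = base frame: x ahead of the robot, y to its left, z up, the work surface at z = 0. Lengths are in m, angles in degrees, forces in N, time in s.
With the tool pointing down it reaches from about 0.3 to 0.875 m from the base axis. Payload 6.4 kg.
Tool frame: the origin (TCP) lies midway between the tips of the shut fingers; the grasp point (between the pads) lies 19 mm behind it; z points along the fingers, y is the line along which they close (so a half turn about z gives the same grasp; the last joint's range is limited). The gripper opens to 85 mm and grips with 20 to 120 N. Pads are 22 mm wide; open, the fingers measure 114 mm over their backs; the gripper's body (76 mm by 85 mm) begins 54 mm behind the grasp point. The pads swing forward as they close: fully open they stand 13 mm farther back than shut.
Start: joints at [-87.794, 10.359, 92.074, -0, 77.567, -11.82], TCP at [0.139, -0.558, 0.231] pointing down, gripper open.
Joint ranges: [-171.53, 171.53], [-51.25, 118.39], [17.06, 147.69], [-65.23, 245.23], [0, 150.52], [-178.68, 178.68]. Speed limits (degrees/s): [147.25, 147.25, 172.46, 180, 180, 180].

INTERFACE

Orientations are given as [roll, pitch, yaw] about the fixed x, y, z axes, in that order (R = Rz(yaw) Ry(pitch) Rx(roll)).
In Python, from rig import * gives the robot as it stands.
- The arm moves only by the shell command python3 -m handwheel 'ROWS' [FORCE]. ROWS is JSON, a list of rows, each an object of numbers: "fingers": the finger opening in m, from 0 to 0.0854; "tx", "ty", "tz": the shift along the tool's x, y, z in m; "wx", "wy", "wz": the turn, a rotation vector about the tool's x, y, z in degrees. A call has 1 to 20 rows; each row is the pose to reach, as a shift and turn from the pose commanded when the call began, along the tool's axes at that moment; what a row does not reach only later rows make up. A row lasts 1/12 s, in which the tool goes at most 41.7 mm and 7.16 degrees, less where a joint would pass 70% of its speed; a pose out of reach is approached as far as the arm can. A call with a gripper value outside its range is refused whole. The fingers move at their own pace and stop on an object; FORCE is the grip in N (left out, the last holds). Time passes only in rows, so rows that repeat a pose let the fingers close. It gives the time, the measured TCP pose, the force, the opening and the grip force at its end, in the units of the state.
- get_obs(): the state, without advancing time (a new reading comes with each control period).
- grab_frame(name): name is "side" or "top" or "wrist"; returns the picture (400x640x3 uint8, red, green, blue); there is no depth.
- camera_info(name): a dict with "intrinsics" (3x3 intrinsics, pixels), "rvec" (rotation vector, rad) and "tvec" (3), from world to camera coordinates, as OpenCV has them; the wrist camera has in their place "hand_eye" (4x4, takes a point from camera to tool coordinates, whose origin is the TCP and whose axes are the flange's). Camera axes: x right, y down, z forward; pixel columns grow to the right and rows downward; lengths in m; the calibration is good to about 2 mm. A picture is of the moment at which its call begins: read the wrist's pose just before it. camera_info takes no time and is no camera call.
- close_job(): hands the job in; it is judged then, once.
Trained networks look in the newest picture that a camera, given by its name, has taken for a name from the list of things; names that differ only in an ending like _2 or _b are one class to them, and where a whole thing is asked for, a point or a joint stands for the part that bears it (a point fixed in the world has none). Each returns a list of dicts, best first, with "conf" (0 to 1); they miss things now and then, are a little off and sometimes report something else, mostly with a low value. They report only what shows in the picture. A call takes as long as a camera call. They do not tell look-alikes from the thing itself.
- masks_of(label, camera): "mask" (400x640 bool, what is visible of it) and "xy" ([column, row] in pixels, amid what is visible of it).
The state is a dict: "clock": time; "joint_pos": joint angles; "dq": joint speeds; "tau": joint torques, N m; "tool_pos": TCP position; "tcp_rot": TCP orientation; "contact_force": force on the tool from outside, world axes, zero at the start; "wrist_torque": the same for the moment, N m; "width": opening from 0.0 (shut) to 1.0 (fully open); "finger_force": force on a finger pad.
Only numpy, scipy, OpenCV 4.12 (cv2) and the standard library are available. Lean on these libraries where they do the work, as an engineer would, in place of code of your own. Each camera call takes 0.05 s, during which the arm holds its last target. There are 200 camera calls.

## Working session

There is one attempt and no reset: what is moved stays moved. The work goes in short steps, Python scripts to look and compute and a shell command to move; the robot and the scene stay as the last step left them, time stands still between calls to the robot, and variables do not carry over. Pictures are saved under pics/ and viewed, at most 10 in all, crops included, and the job is handed in when it is done.

```bash
mkdir -p pics; ls
cat > h.py <<'E'
from rig import *
import numpy as np, cv2
from scipy.spatial.transform import Rotation as R
def cam(n):
    c=camera_info(n);K=np.array(c["intrinsics"]);
    Rm=cv2.Rodrigues(np.array(c["rvec"],float))[0];t=np.array(c["tvec"],float).ravel();return K,Rm,t
def ray(n,uv,z):
    K,Rm,t=cam(n);d=Rm.T@np.linalg.inv(K)@np.array([uv[0],uv[1],1.]);o=-Rm.T@t
    return o+d*(z-o[2])/d[2]
def proj(n,p):
    K,Rm,t=cam(n);q=K@(Rm@np.array(p)+t);return q[:2]/q[2]
E
python3 - <<'E'
from h import *
o=get_obs();print(o)
for n in("side","top"):
    im=grab_frame(n);cv2.imwrite(f"pics/{n}0.png",im[:,:,::-1])
    K,Rm,t=cam(n);print(n,K.tolist(),(-Rm.T@t).round(3),Rm[2].round(2))
    for l in("canister_1","rack","warmer","tray","bottle","jar","beaker","slide_box","cassette_box","brush"):
        for m in masks_of(l,n)[:5]:
            ys,xs=np.where(m["mask"])
            print(n,l,round(m["conf"],2),np.round(m["xy"]),xs.min(),xs.max(),ys.min(),ys.max(),ray(n,m["xy"],0.03).round(3))
E
```

```text
pics
{'clock': 0.0, 'joint_pos': array([-8.77932038e+01,  1.04000883e+01,  9.21322490e+01,  3.07533579e-03,
        7.75693979e+01, -1.18194568e+01]), 'dq': array([-0.02863281,  0.0014063 ,  0.01961855, -0.06174105,  0.03136948,
        0.0119885 ]), 'tau': array([ 4.56953067e-04, -4.44871759e+01, -3.51337659e+01, -2.00293025e-04,
        8.97963066e-03, -8.37719057e-06]), 'tool_pos': array([ 0.13937862, -0.55727292,  0.23039689]), 'tcp_rot': array([-1.79901037e+02, -2.37766714e-02,  1.40255679e+01]), 'contact_force': array([-0.43063257, -0.06867465,  0.55599714]), 'wrist_torque': array([ 0.04004469, -0.0213514 ,  0.03319128]), 'finger_force': 0.0, 'width': 1.0014789222994034}
side [[495.6438376873361, 0.0, 314.92585461645075], [0.0, 495.6438376873361, 205.51577100665992], [0.0, 0.0, 1.0]] [0.465 1.169 0.837] [ 0.06 -0.83 -0.55]
side canister_1 0.95 [393. 162.] 377 412 151 177 [ 0.306 -0.337  0.03 ]
side canister_1 0.89 [288. 219.] 271 308 199 239 [0.624 0.018 0.03 ]
side canister_1 0.87 [410. 279.] 391 427 257 303 [0.303 0.254 0.03 ]
side canister_1 0.74 [306. 180.] 286 319 163 195 
[... 1945 characters left out ...]
 466 128 162 [ 0.714 -0.336  0.03 ]
top bottle 0.38 [356. 185.] 344 370 167 208 [ 0.602 -0.1    0.03 ]
top jar 0.76 [343. 115.] 328 355 99 133 [ 0.791 -0.062  0.03 ]
top beaker 0.91 [278. 112.] 260 288 94 130 [0.796 0.111 0.03 ]
top beaker 0.46 [184. 216.] 151 219 180 249 [0.51  0.346 0.03 ]
top slide_box 0.65 [209. 135.] 177 243 115 159 [0.728 0.292 0.03 ]
top slide_box 0.52 [354. 186.] 345 369 166 208 [ 0.6   -0.095  0.03 ]
top cassette_box 0.9 [287. 275.] 263 306 262 291 [0.365 0.074 0.03 ]
top cassette_box 0.39 [186. 213.] 151 218 180 248 [0.518 0.34  0.03 ]
top brush 0.76 [347. 283.] 341 359 246 308 [ 0.349 -0.08   0.03 ]
top brush 0.59 [451. 145.] 427 466 127 162 [ 0.717 -0.349  0.03 ]
```

View pics/top0.png

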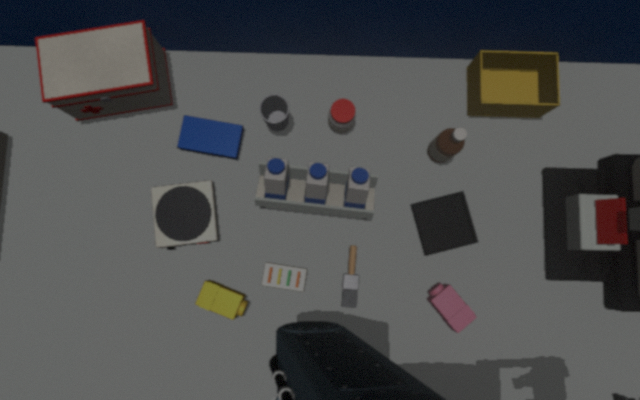

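View pics/side0.png

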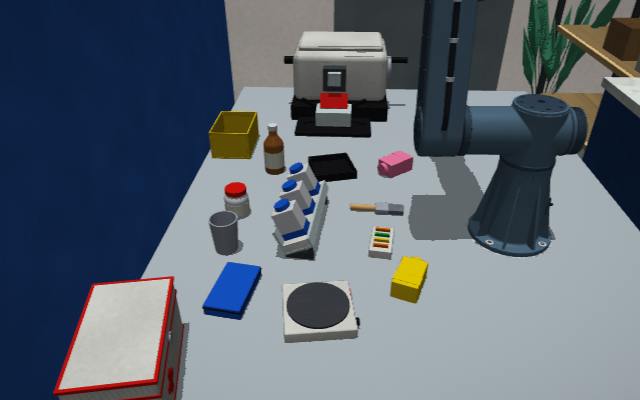

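The top picture shows three white canisters with blue caps in the rack, at (276,177), (317,184) and (358,187). The look-alikes are yellow at (221,302) and pink at (452,305), so I'll leave those. The warmer is at (184,213), the tray at (444,223). The side view agrees. Next I'll fit the poses.

Run:
```python
from h import *
from scipy.optimize import least_squares
caps={}
for n in("top","side"):
    im=cv2.imread(f"pics/{n}0.png");hsv=cv2.cvtColor(im,cv2.COLOR_BGR2HSV)
    b=cv2.inRange(hsv,(105,150,60),(130,255,255))
    k,_,st,ce=cv2.connectedComponentsWithStats(b)
    for s,c in zip(st[1:],ce[1:]):
        if s[4]>40:print(n,s,c.round(1))
# plate and tray
im=cv2.cvtColor(cv2.imread("pics/top0.png"),cv2.COLOR_BGR2GRAY)
m=np.zeros_like(im);m[170:260,140:230]=255
k,_,st,ce=cv2.connectedComponentsWithStats(((im<75)&(m>0)).astype(np.uint8))
i=1+np.argmax(st[1:,4]);print("plate",st[i],ce[i],ray("top",ce[i],.035).round(4))
ms=[m for m in masks_of("warmer","top")][0]["mask"].astype(np.uint8)
r=cv2.minAreaRect(cv2.findNonZero(ms));print("warmer",r,ray("top",r[0],.03))
for l in ("tray","rack"):
  q=masks_of(l,"top")
  if q:
    r=cv2.minAreaRect(cv2.findNonZero(q[0]["mask"].astype(np.uint8)))
    print(l,r,[ray("top",p,.028).round(3).tolist() for p in cv2.boxPoints(r)])
```

```text
top [ 179  117   63   40 1871] [209.8 136.6]
top [269 160  14  13 137] [275.4 165.6]
top [311 165  14  12 117] [317.5 170.3]
top [354 170  13  11  75] [359.5 175.2]
side [    0     0   234   400 65016] [ 93.6 155.8]
side [290 163  13  11 100] [295.8 167.6]
side [282 179  15  13 123] [289. 185.]
side [309 183  11  13  68] [314.8 190.1]
side [274 199  15  13 141] [281.4 204.8]
side [302 199  13  16  86] [309.1 208.6]
side [282 219  28  22 184] [296.9 232.2]
side [ 203  262   58   51 1750] [232.1 287.1]
side [204 274  57  46 239] [228.8 309.7]
plate [ 156  186   55   55 2363] [182.87346593 213.26745662] [0.517  0.3474 0.035 ]
warmer ((184.7433624267578, 214.62930297851562), (63.415767669677734, 63.67124557495117), 83.48019409179688) [0.51397687 0.34397027 0.03      ]
tray ((443.82171630859375, 222.65687561035156), (56.26884460449219, 56.31940460205078), 73.85565948486328) [[0.558, -0.239, 0.028], [0.603, -0.381, 0.028], [0.463, -0.42, 0.028], [0.419, -0.279, 0.028]]
```

Run:
```python
import cv2
im=cv2.imread("pics/top0.png")[140:235,235:395];cv2.imwrite("pics/c1.png",cv2.resize(im,None,fx=5,fy=5,interpolation=cv2.INTER_CUBIC)[:475,:800])
```

```text
(no output)
```

View pics/c1.png

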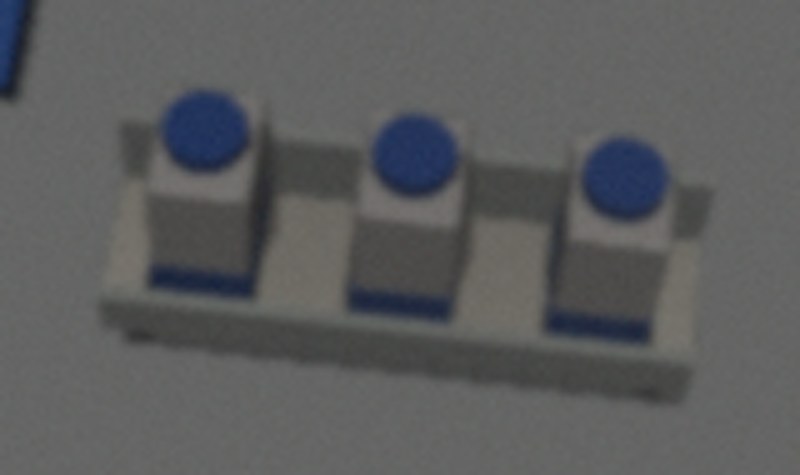

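The enlarged crop shows the three white, blue-capped canisters seated in the rack, with caps at about (276,166), (318,171) and (360,176) in the full image. These are the ones meant. Now I'll fit the rack pose.

```bash
cat >> h.py <<'E'
def slotT(x,y,yaw,i):
    # canister frame (R,p) for slot i=1,2,3
    Rr=R.from_euler("z",yaw); p=np.array([x,y,.036])+Rr.apply([0,.1*(2-i),0])
    return Rr*R.from_euler("y",25,degrees=True),p
E
python3 - <<'E'
from h import *
from scipy.optimize import least_squares
obs=[("top",1,(275.7,165.8)),("top",2,(317.8,170.5)),("top",3,(360,175.4)),("side",1,(281.4,204.8)),("side",2,(289,185)),("side",3,(295.8,167.6))]
def cap(q,i,h):
    r,p=slotT(*q[:3],i);return p+r.apply([0,0,h])
def f(q,use):
    return np.concatenate([proj(n,cap(q,i,.119 if n=="top" else .115)+[0,0,q[3]])-c for n,i,c in obs if n in use])
for use in (("top","side"),("top",),("side",)):
    s=least_squares(f,[.56,0,-.1,0.],args=(use,));print(use,s.x.round(4),np.degrees(s.x[2]).round(2),f(s.x,use).round(1))
E
```

```text
('top', 'side') [ 0.5698  0.007  -0.0896 -0.0072] -5.13 [ 0.3 -0.8  0.  -0.7 -0.3 -0.8  0.9  0.1  0.9  0.2  0.9  0.2]
('top',) [ 5.665e-01  6.900e-03 -8.870e-02 -1.000e-04] -5.08 [-0.  -0.   0.   0.1 -0.  -0. ]
('side',) [ 0.5716  0.011  -0.0871 -0.0044] -4.99 [-0. -0.  0.  0. -0. -0.]
```

```bash
cat >> h.py <<'E'
RACK=(.567,.007,-.0890)
def tool(Rc,p,h):
    "tool pose for canister frame: TCP h up its axis"
    return Rc*R.from_euler("x",180,degrees=True), p+Rc.apply([0,0,h])
def cur():
    o=get_obs();return R.from_euler("xyz",o["tcp_rot"],degrees=True),np.array(o["tool_pos"])
def delta(a,b):
    "row values bringing pose a to pose b"
    t=a[0].inv().apply(b[1]-a[1]);w=(a[0].inv()*b[0]).as_rotvec(degrees=True)
    print("t",t.round(4).tolist(),"w",w.round(1).tolist(),"rows",round(np.linalg.norm(t)/.0417,1),round(np.linalg.norm(w)/7.16,1))
E
python3 - <<'E'
from h import *
print(cur()[1])
b=tool(*slotT(*RACK,3),.18);print(b[1]);delta(cur(),b);delta(b,tool(*slotT(*RACK,3),.058))
E
```

```text
[ 0.13937409 -0.55786176  0.2312884 ]
[ 0.63388195 -0.09936562  0.1991354 ]
t [0.5909, -0.325, 0.0322] w [4.2, -24.8, 18.8] rows 16.2 4.4
t [-0.0, -0.0, 0.122] w [0.0, 0.0, 0.0] rows 2.9 0.0
```

```bash
r='{"tx":0.591,"ty":-0.325,"tz":0.032,"wx":4.2,"wy":-24.8,"wz":18.8,"fingers":0.075}'; python3 -m handwheel '[{"tx":0.29,"ty":-0.16,"tz":-0.03,"wx":2,"wy":-12,"wz":9},{"tx":0.29,"ty":-0.16,"tz":-0.03,"wx":2,"wy":-12,"wz":9},{"tx":0.29,"ty":-0.16,"tz":-0.03,"wx":2,"wy":-12,"wz":9},{"tx":0.29,"ty":-0.16,"tz":-0.03,"wx":2,"wy":-12,"wz":9},{"tx":0.29,"ty":-0.16,"tz":-0.03,"wx":2,"wy":-12,"wz":9},{"tx":0.29,"ty":-0.16,"tz":-0.03,"wx":2,"wy":-12,"wz":9},{"tx":0.29,"ty":-0.16,"tz":-0.03,"wx":2,"wy":-12,"wz":9},{"tx":0.591,"ty":-0.325,"tz":0.032,"wx":4.2,"wy":-24.8,"wz":18.8,"fingers":0.075},{"tx":0.591,"ty":-0.325,"tz":0.032,"wx":4.2,"wy":-24.8,"wz":18.8,"fingers":0.075},{"tx":0.591,"ty":-0.325,"tz":0.032,"wx":4.2,"wy":-24.8,"wz":18.8,"fingers":0.075},{"tx":0.591,"ty":-0.325,"tz":0.032,"wx":4.2,"wy":-24.8,"wz":18.8,"fingers":0.075},{"tx":0.591,"ty":-0.325,"tz":0.032,"wx":4.2,"wy":-24.8,"wz":18.8,"fingers":0.075},{"tx":0.591,"ty":-0.325,"tz":0.032,"wx":4.2,"wy":-24.8,"wz":18.8,"fingers":0.075},{"tx":0.591,"ty":-0.325,"tz":0.032,"wx":4.2,"wy":-24.8,"wz":18.8,"fingers":0.075},{"tx":0.591,"ty":-0.325,"tz":0.032,"wx":4.2,"wy":-24.8,"wz":18.8,"fingers":0.075},{"tx":0.591,"ty":-0.325,"tz":0.032,"wx":4.2,"wy":-24.8,"wz":18.8,"fingers":0.075},{"tx":0.591,"ty":-0.325,"tz":0.032,"wx":4.2,"wy":-24.8,"wz":18.8,"fingers":0.075},{"tx":0.591,"ty":-0.325,"tz":0.032,"wx":4.2,"wy":-24.8,"wz":18.8,"fingers":0.075},{"tx":0.591,"ty":-0.325,"tz":0.032,"wx":4.2,"wy":-24.8,"wz":18.8,"fingers":0.075}]' 30
python3 - <<'E'
from h import *
b=tool(*slotT(*RACK,3),.18);delta(cur(),b);print(get_obs()["joint_pos"].round(0))
T=cur();im=grab_frame("wrist");cv2.imwrite("pics/w1.png",im[:,:,::-1])
c=camera_info("wrist");print(c)
K=np.array(c["intrinsics"]);H=np.array(c["hand_eye"])
M=np.eye(4);M[:3,:3]=T[0].as_matrix();M[:3,3]=T[1];C=np.linalg.inv(M@H)
for i in(1,2,3):
    r,p=slotT(*RACK,i);q=K@(C@np.append(p+r.apply([0,0,.119]),1))[:3];print("cap",i,(q[:2]/q[2]).round(1))
E
```

```text
t [0.5909, -0.325, 0.0322] w [4.2, -24.8, 18.8] rows 16.2 4.4
[-88.  10.  92.  -0.  78. -12.]
{'intrinsics': array([[285.78369762,   0.        , 320.58816637],
       [  0.        , 285.78369762, 195.16435806],
       [  0.        ,   0.        ,   1.        ]]), 'hand_eye': array([[-4.94557414e-04, -9.55087515e-01, -2.96323462e-01,
         7.48314637e-02],
       [ 9.99999540e-01, -7.15818421e-04,  6.38194658e-04,
        -1.49645896e-04],
       [-8.21645542e-04, -2.96323010e-01,  9.55087430e-01,
        -1.42404984e-01],
       [ 0.00000000e+00,  0.00000000e+00,  0.00000000e+00,
         1.00000000e+00]])}
cap 1 [-2442.  -2975.8]
cap 2 [-1596.3 -2350.8]
cap 3 [ -975.  -1891.7]validation failed for argument at $[0]...
```

View pics/w1.png

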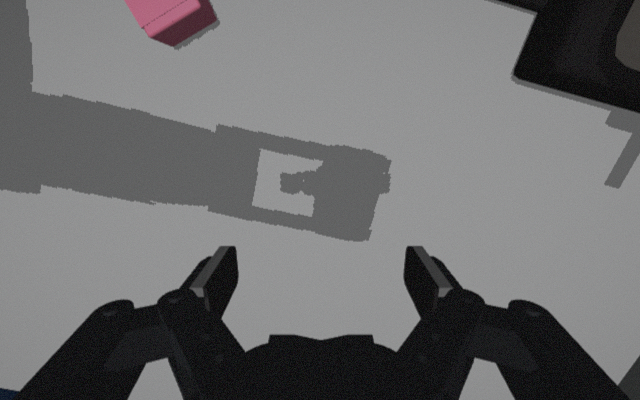

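That call was refused, because every row needs all the keys. The wrist view shows the arm still at its start pose, with the pink decoy at (170,20). I'll resend with full rows.

```bash
python3 -m handwheel '[{"tx":0.29,"ty":-0.16,"tz":-0.03,"wx":2,"wy":-12,"wz":9,"fingers":0.075},{"tx":0.29,"ty":-0.16,"tz":-0.03,"wx":2,"wy":-12,"wz":9,"fingers":0.075},{"tx":0.29,"ty":-0.16,"tz":-0.03,"wx":2,"wy":-12,"wz":9,"fingers":0.075},{"tx":0.29,"ty":-0.16,"tz":-0.03,"wx":2,"wy":-12,"wz":9,"fingers":0.075},{"tx":0.29,"ty":-0.16,"tz":-0.03,"wx":2,"wy":-12,"wz":9,"fingers":0.075},{"tx":0.29,"ty":-0.16,"tz":-0.03,"wx":2,"wy":-12,"wz":9,"fingers":0.075},{"tx":0.29,"ty":-0.16,"tz":-0.03,"wx":2,"wy":-12,"wz":9,"fingers":0.075},{"tx":0.591,"ty":-0.325,"tz":0.032,"wx":4.2,"wy":-24.8,"wz":18.8,"fingers":0.075},{"tx":0.591,"ty":-0.325,"tz":0.032,"wx":4.2,"wy":-24.8,"wz":18.8,"fingers":0.075},{"tx":0.591,"ty":-0.325,"tz":0.032,"wx":4.2,"wy":-24.8,"wz":18.8,"fingers":0.075},{"tx":0.591,"ty":-0.325,"tz":0.032,"wx":4.2,"wy":-24.8,"wz":18.8,"fingers":0.075},{"tx":0.591,"ty":-0.325,"tz":0.032,"wx":4.2,"wy":-24.8,"wz":18.8,"fingers":0.075},{"tx":0.591,"ty":-0.325,"tz":0.032,"wx":4.2,"wy":-24.8,"wz":18.8,"fingers":0.075},{"tx":0.591,"ty":-0.325,"tz":0.032,"wx":4.2,"wy":-24.8,"wz":18.8,"fingers":0.075},{"tx":0.591,"ty":-0.325,"tz":0.032,"wx":4.2,"wy":-24.8,"wz":18.8,"fingers":0.075},{"tx":0.591,"ty":-0.325,"tz":0.032,"wx":4.2,"wy":-24.8,"wz":18.8,"fingers":0.075},{"tx":0.591,"ty":-0.325,"tz":0.032,"wx":4.2,"wy":-24.8,"wz":18.8,"fingers":0.075},{"tx":0.591,"ty":-0.325,"tz":0.032,"wx":4.2,"wy":-24.8,"wz":18.8,"fingers":0.075}]' 30
cat >> h.py <<'E'
def wcap(i,h=.119):
    T=cur();c=camera_info("wrist");K=np.array(c["intrinsics"]);H=np.array(c["hand_eye"])
    M=np.eye(4);M[:3,:3]=T[0].as_matrix();M[:3,3]=T[1];C=np.linalg.inv(M@H)
    r,p=slotT(*RACK,i);q=K@(C@np.append(p+r.apply([0,0,h]),1))[:3];return q[:2]/q[2]
E
python3 - <<'E'
from h import *
b=tool(*slotT(*RACK,3),.18);delta(cur(),b);print(get_obs()["joint_pos"].round(0))
print([wcap(i).round(1).tolist() for i in (1,2,3)])
im=grab_frame("wrist");cv2.imwrite("pics/w2.png",im[:,:,::-1])
hsv=cv2.cvtColor(im,cv2.COLOR_RGB2HSV);k,_,st,ce=cv2.connectedComponentsWithStats(cv2.inRange(hsv,(105,150,60),(130,255,255)))
for s,c in zip(st[1:],ce[1:]):
    if s[4]>100:print(s,c.round(1))
E
```

```text
clock: 2.8
tool_pos: [0.6362, -0.0945, 0.1971]
tcp_rot: [-179.8, 25.1, -4.7]
contact_force: [-0.2, -0.0, 0.0]
width: 0.88
finger_force: 0.0
t [-0.0026, 0.005, -0.001] w [0.0, 0.1, 0.3] rows 0.1 0.1
[-17.  39.  60.  -5. 105.  78.]
[[61.8, 212.7], [194.5, 213.3], [327.0, 214.0]]
[  0  68  16  31 258] [ 5.1 85.6]
[ 146  159   77   76 2982] [185.7 202.8]
[248 159   9  55 283] [252.1 184.1]
[  29  181   68   53 2755] [ 63.  206.9]
[ 297  182   54   54 2204] [323.6 208.6]
[446 381  55  19 459] [472.2 389.9]
[145 387  52  13 343] [169.4 393. ]
```

View pics/w2.png

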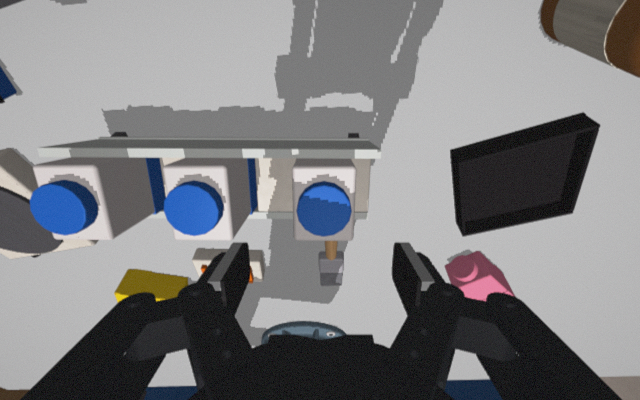

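The wrist view shows canister 3's cap centred at (324,209), between the fingers, with the neighbouring caps at (194,208) and (64,207). The fit holds to about 3 mm. I'll correct by 2.7 mm sideways, descend and grip.

```bash
python3 -m handwheel '[{"tx":0,"ty":0.003,"tz":0,"wx":0,"wy":0,"wz":0.3,"fingers":0.075},{"tx":0,"ty":0.003,"tz":0.03,"wx":0,"wy":0,"wz":0.3,"fingers":0.075},{"tx":0,"ty":0.003,"tz":0.06,"wx":0,"wy":0,"wz":0.3,"fingers":0.075},{"tx":0,"ty":0.003,"tz":0.09,"wx":0,"wy":0,"wz":0.3,"fingers":0.075},{"tx":0,"ty":0.003,"tz":0.11,"wx":0,"wy":0,"wz":0.3,"fingers":0.075},{"tx":0,"ty":0.003,"tz":0.122,"wx":0,"wy":0,"wz":0.3,"fingers":0.075},{"tx":0,"ty":0.003,"tz":0.122,"wx":0,"wy":0,"wz":0.3,"fingers":0.075},{"tx":0,"ty":0.003,"tz":0.122,"wx":0,"wy":0,"wz":0.3,"fingers":0.075}]'
python3 - <<'E'
from h import *
delta(cur(),tool(*slotT(*RACK,3),.055));print(get_obs()["contact_force"],get_obs()["wrist_torque"])
E
python3 -m handwheel '[{"tx":0,"ty":0,"tz":0,"wx":0,"wy":0,"wz":0,"fingers":0.04},{"tx":0,"ty":0,"tz":0,"wx":0,"wy":0,"wz":0,"fingers":0.04},{"tx":0,"ty":0,"tz":0,"wx":0,"wy":0,"wz":0,"fingers":0.04},{"tx":0,"ty":0,"tz":0,"wx":0,"wy":0,"wz":0,"fingers":0.04},{"tx":0,"ty":0,"tz":0,"wx":0,"wy":0,"wz":0,"fingers":0.04},{"tx":0,"ty":0,"tz":0,"wx":0,"wy":0,"wz":0,"fingers":0.04},{"tx":0,"ty":0,"tz":0,"wx":0,"wy":0,"wz":0,"fingers":0.04},{"tx":0,"ty":0,"tz":0,"wx":0,"wy":0,"wz":0,"fingers":0.04}]' 50
```

```text
clock: 3.52
tool_pos: [0.5823, -0.0988, 0.0896]
tcp_rot: [179.9, 25.0, -5.5]
contact_force: [-0.2, 0.0, -0.1]
width: 0.875
finger_force: 0.0
t [0.0003, -0.004, 0.004] w [-0.0, 0.0, -0.4] rows 0.1 0.1
[-0.15508618  0.03762694 -0.12530596] [ 0.00851683 -0.24371517  0.04305346]
clock: 4.18
tool_pos: [0.5841, -0.098, 0.0909]
tcp_rot: [179.8, 24.8, -5.4]
contact_force: [1.8, 0.8, 6.9]
width: 0.598
finger_force: 50.4
```

```bash
python3 -m handwheel '[{"tx":-0.001,"ty":0,"tz":-0.006,"wx":0,"wy":0,"wz":0,"fingers":0.04},{"tx":-0.002,"ty":0,"tz":-0.018,"wx":0,"wy":0,"wz":0,"fingers":0.04},{"tx":-0.003,"ty":0,"tz":-0.03,"wx":0,"wy":0,"wz":0,"fingers":0.04},{"tx":-0.003,"ty":0,"tz":-0.04,"wx":0,"wy":0,"wz":0,"fingers":0.04},{"tx":-0.003,"ty":0,"tz":-0.04,"wx":0,"wy":0,"wz":0,"fingers":0.04},{"tx":-0.003,"ty":0,"tz":-0.04,"wx":0,"wy":0,"wz":0,"fingers":0.04},{"tx":-0.003,"ty":0,"tz":-0.04,"wx":0,"wy":0,"wz":0,"fingers":0.04},{"tx":-0.003,"ty":0,"tz":-0.04,"wx":0,"wy":0,"wz":0,"fingers":0.04}]'
```

```text
clock: 4.85
tool_pos: [0.5959, -0.0988, 0.1255]
tcp_rot: [179.9, 25.1, -5.4]
contact_force: [-0.3, 0.9, -1.0]
width: 0.595
finger_force: 50.1
```

The load is 1.0 N, so canister 3 is the **empty** one and goes to the tray. Working out the path.

Run:
```python
from h import *
a=cur()
for z in(.15,.085):
    delta(a,(R.from_euler("z",15,degrees=True)*R.from_euler("x",180,degrees=True),np.array([.511,-.330,z])))
```

```text
t [-0.0672, 0.2382, 0.0049] w [-4.4, 24.9, -20.0] rows 5.9 4.5
t [-0.0396, 0.2381, 0.0637] w [-4.4, 24.9, -20.0] rows 6.0 4.5
```

```bash
python3 -m handwheel '[{"tx":0,"ty":0,"tz":-0.03,"wx":0,"wy":0,"wz":0,"fingers":0.04},{"tx":0,"ty":0,"tz":-0.05,"wx":0,"wy":0,"wz":0,"fingers":0.04},{"tx":-0.008,"ty":0.03,"tz":-0.05,"wx":-0.5,"wy":3,"wz":-2.5,"fingers":0.04},{"tx":-0.016,"ty":0.06,"tz":-0.045,"wx":-1,"wy":6,"wz":-5,"fingers":0.04},{"tx":-0.025,"ty":0.09,"tz":-0.04,"wx":-1.5,"wy":9,"wz":-7.5,"fingers":0.04},{"tx":-0.034,"ty":0.12,"tz":-0.03,"wx":-2.2,"wy":12.5,"wz":-10,"fingers":0.04},{"tx":-0.042,"ty":0.15,"tz":-0.02,"wx":-2.8,"wy":16,"wz":-12.5,"fingers":0.04},{"tx":-0.05,"ty":0.18,"tz":-0.01,"wx":-3.3,"wy":19,"wz":-15,"fingers":0.04},{"tx":-0.058,"ty":0.21,"tz":0,"wx":-3.9,"wy":22,"wz":-17.5,"fingers":0.04},{"tx":-0.064,"ty":0.228,"tz":0.003,"wx":-4.4,"wy":24.9,"wz":-20,"fingers":0.04},{"tx":-0.067,"ty":0.238,"tz":0.005,"wx":-4.4,"wy":24.9,"wz":-20,"fingers":0.04},{"tx":-0.067,"ty":0.238,"tz":0.005,"wx":-4.4,"wy":24.9,"wz":-20,"fingers":0.04},{"tx":-0.058,"ty":0.238,"tz":0.023,"wx":-4.4,"wy":24.9,"wz":-20,"fingers":0.04},{"tx":-0.049,"ty":0.238,"tz":0.043,"wx":-4.4,"wy":24.9,"wz":-20,"fingers":0.04},{"tx":-0.04,"ty":0.238,"tz":0.062,"wx":-4.4,"wy":24.9,"wz":-20,"fingers":0.04},{"tx":-0.04,"ty":0.238,"tz":0.062,"wx":-4.4,"wy":24.9,"wz":-20,"fingers":0.04},{"tx":-0.04,"ty":0.238,"tz":0.062,"wx":-4.4,"wy":24.9,"wz":-20,"fingers":0.04}]'
python3 - <<'E'
from h import *
delta(cur(),(R.from_euler("z",15,degrees=True)*R.from_euler("x",180,degrees=True),np.array([.511,-.330,.0656])))
for n in("wrist","side"):
    im=grab_frame(n)
    if n=="side": cv2.imwrite("pics/s2.png",cv2.resize(im[90:230,240:420,::-1],None,fx=4,fy=4,interpolation=cv2.INTER_CUBIC))
E
```

```text
clock: 6.27
tool_pos: [0.5121, -0.3281, 0.0861]
tcp_rot: [-179.9, 0.0, 15.0]
contact_force: [-0.0, -0.2, -0.8]
width: 0.595
finger_force: 50.4
t [-0.0015, 0.0016, 0.0205] w [-0.1, 0.0, 0.0] rows 0.5 0.0
```

View pics/s2.png

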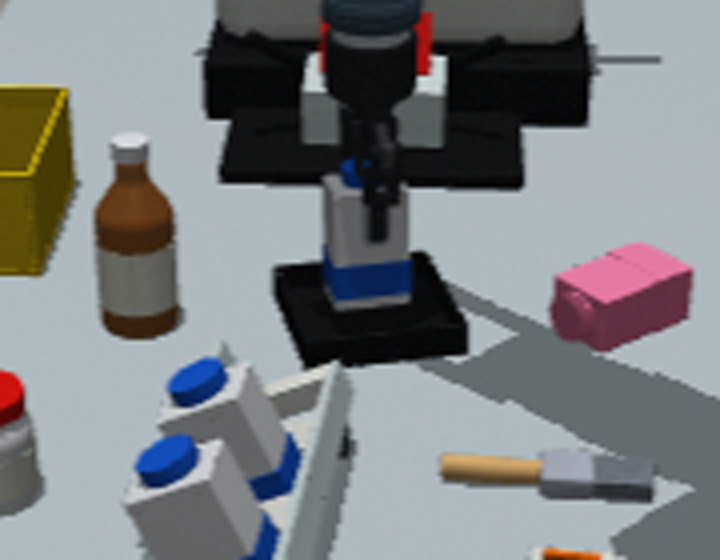

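Picture: the canister is held upright over the tray (crop ~(370,230)), and nothing else has moved. I'll lower it in small steps until it touches.

```bash
python3 -m handwheel '[{"tx":0,"ty":0,"tz":0.007,"wx":0,"wy":0,"wz":0,"fingers":0.04},{"tx":0,"ty":0,"tz":0.013,"wx":0,"wy":0,"wz":0,"fingers":0.04},{"tx":0,"ty":0,"tz":0.016,"wx":0,"wy":0,"wz":0,"fingers":0.04},{"tx":0,"ty":0,"tz":0.016,"wx":0,"wy":0,"wz":0,"fingers":0.04}]'
for i in 1; do python3 -m handwheel '[{"tx":0,"ty":0,"tz":0.001,"wx":0,"wy":0,"wz":0,"fingers":0.04},{"tx":0,"ty":0,"tz":0.002,"wx":0,"wy":0,"wz":0,"fingers":0.04},{"tx":0,"ty":0,"tz":0.002,"wx":0,"wy":0,"wz":0,"fingers":0.04}]'; python3 -m handwheel '[{"tx":0,"ty":0,"tz":0.001,"wx":0,"wy":0,"wz":0,"fingers":0.04},{"tx":0,"ty":0,"tz":0.002,"wx":0,"wy":0,"wz":0,"fingers":0.04},{"tx":0,"ty":0,"tz":0.002,"wx":0,"wy":0,"wz":0,"fingers":0.04}]'; done
```

```text
clock: 6.7
tool_pos: [0.5116, -0.3297, 0.0706]
tcp_rot: [180.0, -0.1, 14.9]
contact_force: [0.4, -0.0, -2.0]
width: 0.592
finger_force: 50.4
clock: 6.95
tool_pos: [0.512, -0.3303, 0.0694]
tcp_rot: [179.9, -0.1, 14.9]
contact_force: [-0.4, -0.1, -0.3]
width: 0.592
finger_force: 50.4
clock: 7.2
tool_pos: [0.512, -0.3301, 0.0673]
tcp_rot: [179.9, -0.1, 15.0]
contact_force: [0.4, 0.8, -2.0]
width: 0.597
finger_force: 50.4
```

```bash
for i in 1 2 3; do python3 -m handwheel '[{"tx":0,"ty":0,"tz":0.001,"wx":0,"wy":0,"wz":0,"fingers":0.04},{"tx":0,"ty":0,"tz":0.001,"wx":0,"wy":0,"wz":0,"fingers":0.04},{"tx":0,"ty":0,"tz":0.001,"wx":0,"wy":0,"wz":0,"fingers":0.04}]' | grep -E "tool_pos|contact"; done
```

```text
tool_pos: [0.512, -0.3301, 0.0664]
contact_force: [0.3, -0.3, -1.3]
tool_pos: [0.512, -0.3301, 0.0654]
contact_force: [0.2, -0.2, -1.3]
tool_pos: [0.5121, -0.3303, 0.0646]
contact_force: [-1.1, -0.2, -0.0]
```

```bash
for i in 1 2 3; do python3 -m handwheel '[{"tx":0,"ty":0,"tz":0.001,"wx":0,"wy":0,"wz":0,"fingers":0.04},{"tx":0,"ty":0,"tz":0.001,"wx":0,"wy":0,"wz":0,"fingers":0.04},{"tx":0,"ty":0,"tz":0.001,"wx":0,"wy":0,"wz":0,"fingers":0.04}]' | grep -E "tool_pos|contact"; python3 -c "from h import *;print(np.mean([get_obs()['contact_force'] for _ in range(3)],0).round(2))"; done
```

```text
tool_pos: [0.5122, -0.3303, 0.0645]
contact_force: [-3.4, 1.4, 7.0]
[-3.42  1.42  7.04]
tool_pos: [0.5123, -0.3303, 0.0644]
contact_force: [-4.9, 3.9, 13.9]
[-4.93  3.91 13.94]
tool_pos: [0.5128, -0.3307, 0.0633]
contact_force: [-2.6, 2.4, 10.9]
[-2.6  2.4 10.9]
```

Contact came at TCP z 0.0645. I'll relieve the press by 2 mm, open and retreat.

```bash
python3 -m handwheel '[{"tx":0,"ty":0,"tz":-0.002,"wx":0,"wy":0,"wz":0,"fingers":0.04},{"tx":0,"ty":0,"tz":-0.002,"wx":0,"wy":0,"wz":0,"fingers":0.04},{"tx":0,"ty":0,"tz":-0.002,"wx":0,"wy":0,"wz":0,"fingers":0.08},{"tx":0,"ty":0,"tz":-0.002,"wx":0,"wy":0,"wz":0,"fingers":0.08},{"tx":0,"ty":0,"tz":-0.002,"wx":0,"wy":0,"wz":0,"fingers":0.08},{"tx":0,"ty":0,"tz":-0.002,"wx":0,"wy":0,"wz":0,"fingers":0.08},{"tx":0,"ty":0,"tz":-0.01,"wx":0,"wy":0,"wz":0,"fingers":0.08},{"tx":0,"ty":0,"tz":-0.03,"wx":0,"wy":0,"wz":0,"fingers":0.08},{"tx":0,"ty":0,"tz":-0.06,"wx":0,"wy":0,"wz":0,"fingers":0.08},{"tx":0,"ty":0,"tz":-0.1,"wx":0,"wy":0,"wz":0,"fingers":0.08},{"tx":0,"ty":0,"tz":-0.15,"wx":0,"wy":0,"wz":0,"fingers":0.08},{"tx":0,"ty":0,"tz":-0.15,"wx":0,"wy":0,"wz":0,"fingers":0.08}]'
python3 - <<'E'
from h import *
im=grab_frame("side");cv2.imwrite("pics/s3.png",cv2.resize(im[90:230,240:420,::-1],None,fx=4,fy=4,interpolation=cv2.INTER_CUBIC))
b=tool(*slotT(*RACK,2),.18);print(b[1]);delta(cur(),b)
E
```

```text
clock: 9.7
tool_pos: [0.5146, -0.3326, 0.2205]
tcp_rot: [179.3, -0.5, 15.0]
contact_force: [0.5, -0.9, 1.1]
width: 0.941
finger_force: 0.0
[6.42770206e-01 2.38589891e-04 1.99135402e-01]
t [0.2097, -0.2886, 0.0187] w [5.0, -25.3, 19.6] rows 8.6 4.5
```

View pics/s3.png

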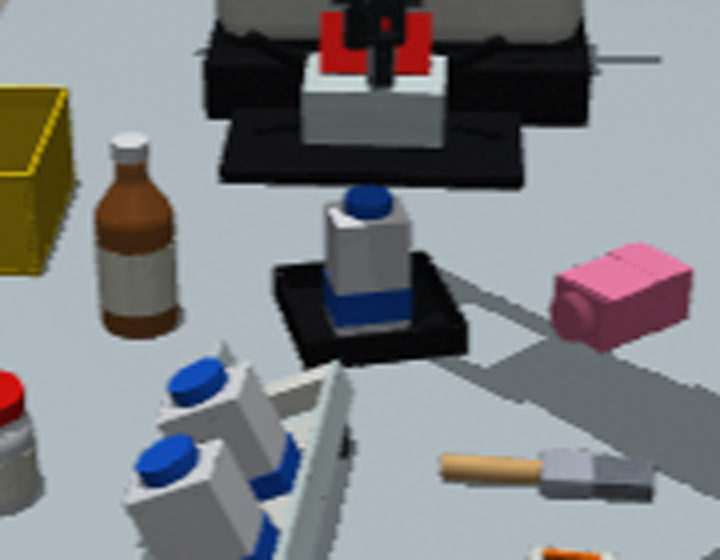

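Picture: the empty canister stands upright in the tray, at crop (368,265). Next is canister 2, in the middle slot.

```bash
python3 -m handwheel '[{"tx":0.21,"ty":-0.289,"tz":0.018,"wx":5,"wy":-25.3,"wz":19.6,"fingers":0.075},{"tx":0.21,"ty":-0.289,"tz":0.018,"wx":5,"wy":-25.3,"wz":19.6,"fingers":0.075},{"tx":0.21,"ty":-0.289,"tz":0.018,"wx":5,"wy":-25.3,"wz":19.6,"fingers":0.075},{"tx":0.21,"ty":-0.289,"tz":0.018,"wx":5,"wy":-25.3,"wz":19.6,"fingers":0.075},{"tx":0.21,"ty":-0.289,"tz":0.018,"wx":5,"wy":-25.3,"wz":19.6,"fingers":0.075},{"tx":0.21,"ty":-0.289,"tz":0.018,"wx":5,"wy":-25.3,"wz":19.6,"fingers":0.075},{"tx":0.21,"ty":-0.289,"tz":0.018,"wx":5,"wy":-25.3,"wz":19.6,"fingers":0.075},{"tx":0.21,"ty":-0.289,"tz":0.018,"wx":5,"wy":-25.3,"wz":19.6,"fingers":0.075},{"tx":0.21,"ty":-0.289,"tz":0.018,"wx":5,"wy":-25.3,"wz":19.6,"fingers":0.075},{"tx":0.21,"ty":-0.289,"tz":0.018,"wx":5,"wy":-25.3,"wz":19.6,"fingers":0.075},{"tx":0.21,"ty":-0.289,"tz":0.018,"wx":5,"wy":-25.3,"wz":19.6,"fingers":0.075},{"tx":0.21,"ty":-0.289,"tz":0.018,"wx":5,"wy":-25.3,"wz":19.6,"fingers":0.075}]'
cat >> h.py <<'E'
def wcheck(s):
    b=tool(*slotT(*RACK,s),.18);delta(cur(),b);print("pred",s,wcap(s).round(1))
    im=grab_frame("wrist");hsv=cv2.cvtColor(im,cv2.COLOR_RGB2HSV);k,_,st,ce=cv2.connectedComponentsWithStats(cv2.inRange(hsv,(105,150,60),(130,255,255)))
    for q,c in zip(st[1:],ce[1:]):
        if q[4]>800:print(q,c.round(1))
E
python3 -c "from h import *;wcheck(2)"
```

```text
clock: 10.75
tool_pos: [0.6397, 0.0029, 0.1928]
tcp_rot: [-179.5, 25.6, -4.9]
contact_force: [1.1, -0.6, 0.3]
width: 0.877
finger_force: 0.0
t [0.0002, 0.0023, -0.0071] w [-0.4, 0.6, 0.2] rows 0.2 0.1
pred 2 [324.1 212.6]
[   0    0   93  100 6778] [36.3 53.8]
[  53    3   52   91 1084] [80.4 48. ]
[ 568  156   72   66 1772] [598.7 180.1]
[ 157  179   60   55 2550] [186.2 206. ]
[ 293  180   56   55 2359] [320.4 207. ]
```

```bash
python3 -m handwheel '[{"tx":0,"ty":0,"tz":0,"wx":0,"wy":0.5,"wz":0.2,"fingers":0.075},{"tx":0,"ty":0,"tz":0.03,"wx":0,"wy":0.5,"wz":0.2,"fingers":0.075},{"tx":0,"ty":0,"tz":0.06,"wx":0,"wy":0.5,"wz":0.2,"fingers":0.075},{"tx":0,"ty":0,"tz":0.09,"wx":0,"wy":0.5,"wz":0.2,"fingers":0.075},{"tx":0,"ty":0,"tz":0.105,"wx":0,"wy":0.5,"wz":0.2,"fingers":0.075},{"tx":0,"ty":0,"tz":0.113,"wx":0,"wy":0.5,"wz":0.2,"fingers":0.075},{"tx":0,"ty":0,"tz":0.113,"wx":0,"wy":0.5,"wz":0.2,"fingers":0.075},{"tx":0,"ty":0,"tz":0.113,"wx":0,"wy":0.5,"wz":0.2,"fingers":0.075}]'
python3 -c "
from h import *
delta(cur(),tool(*slotT(*RACK,2),.06))"
```

```text
clock: 11.47
tool_pos: [0.5922, 0.0077, 0.0923]
tcp_rot: [-179.6, 25.0, -5.2]
contact_force: [-0.2, -0.4, 1.3]
width: 0.88
finger_force: 0.0
t [0.0011, 0.0029, 0.0016] w [-0.5, -0.0, -0.1] rows 0.1 0.1
```

```bash
python3 -m handwheel '[{"tx":0.001,"ty":0.003,"tz":0,"wx":-0.5,"wy":0,"wz":0,"fingers":0.075},{"tx":0.001,"ty":0.003,"tz":0,"wx":-0.5,"wy":0,"wz":0,"fingers":0.04},{"tx":0.001,"ty":0.003,"tz":0,"wx":-0.5,"wy":0,"wz":0,"fingers":0.04},{"tx":0.001,"ty":0.003,"tz":0,"wx":-0.5,"wy":0,"wz":0,"fingers":0.04},{"tx":0.001,"ty":0.003,"tz":0,"wx":-0.5,"wy":0,"wz":0,"fingers":0.04},{"tx":0.001,"ty":0.003,"tz":0,"wx":-0.5,"wy":0,"wz":0,"fingers":0.04},{"tx":0.001,"ty":0.003,"tz":0,"wx":-0.5,"wy":0,"wz":0,"fingers":0.04},{"tx":0.001,"ty":0.003,"tz":0,"wx":-0.5,"wy":0,"wz":0,"fingers":0.04}]' 60
python3 -m handwheel '[{"tx":-0.001,"ty":0,"tz":-0.006,"wx":0,"wy":0,"wz":0,"fingers":0.04},{"tx":-0.002,"ty":0,"tz":-0.018,"wx":0,"wy":0,"wz":0,"fingers":0.04},{"tx":-0.003,"ty":0,"tz":-0.03,"wx":0,"wy":0,"wz":0,"fingers":0.04},{"tx":-0.003,"ty":0,"tz":-0.04,"wx":0,"wy":0,"wz":0,"fingers":0.04},{"tx":-0.003,"ty":0,"tz":-0.04,"wx":0,"wy":0,"wz":0,"fingers":0.04},{"tx":-0.003,"ty":0,"tz":-0.04,"wx":0,"wy":0,"wz":0,"fingers":0.04},{"tx":-0.003,"ty":0,"tz":-0.04,"wx":0,"wy":0,"wz":0,"fingers":0.04},{"tx":-0.003,"ty":0,"tz":-0.04,"wx":0,"wy":0,"wz":0,"fingers":0.04},{"tx":-0.003,"ty":0,"tz":-0.04,"wx":0,"wy":0,"wz":0,"fingers":0.04},{"tx":-0.003,"ty":0,"tz":-0.04,"wx":0,"wy":0,"wz":0,"fingers":0.04}]'
```

```text
clock: 12.13
tool_pos: [0.5937, 0.006, 0.0924]
tcp_rot: [180.0, 24.8, -5.1]
contact_force: [2.8, 2.6, 5.9]
width: 0.577
finger_force: 62.8
clock: 12.97
tool_pos: [0.6059, 0.0043, 0.1279]
tcp_rot: [179.9, 25.1, -5.1]
contact_force: [0.8, 0.8, -7.7]
width: 0.582
finger_force: 63.2
```

The load is 7.7 N with noise of about 1 N. That fits only the **full** one (half-full would be about 4 N), so canister 2 goes to the warmer. I'll carry it high over canister 1.

Run:
```python
from h import *
a=cur();print(get_obs()["contact_force"])
Q=R.from_euler("z",10,degrees=True)*R.from_euler("x",180,degrees=True)
for p in([.6,.03,.27],[.5165,.347,.25],[.5165,.347,.115]):
    delta(a,(Q,np.array(p)))
```

```text
[ 0.82895706  0.76320456 -7.67516561]
t [-0.0677, -0.0249, -0.1252] w [-3.3, 25.0, -14.8] rows 3.5 4.1
t [-0.16, -0.3333, -0.0602] w [-3.3, 25.0, -14.8] rows 9.0 4.1
t [-0.1027, -0.3334, 0.0621] w [-3.3, 25.0, -14.8] rows 8.5 4.1
```

```bash
python3 -m handwheel '[{"tx":0,"ty":0,"tz":-0.025,"wx":0,"wy":0,"wz":0,"fingers":0.04},{"tx":0,"ty":0,"tz":-0.05,"wx":0,"wy":0,"wz":0,"fingers":0.04},{"tx":-0.01,"ty":-0.002,"tz":-0.075,"wx":-0.5,"wy":4,"wz":-2,"fingers":0.04},{"tx":-0.025,"ty":-0.008,"tz":-0.095,"wx":-1,"wy":9,"wz":-5,"fingers":0.04},{"tx":-0.045,"ty":-0.015,"tz":-0.11,"wx":-2,"wy":15,"wz":-9,"fingers":0.04},{"tx":-0.06,"ty":-0.02,"tz":-0.12,"wx":-3,"wy":20,"wz":-12,"fingers":0.04},{"tx":-0.068,"ty":-0.025,"tz":-0.125,"wx":-3.3,"wy":25,"wz":-14.8,"fingers":0.04},{"tx":-0.075,"ty":-0.05,"tz":-0.12,"wx":-3.3,"wy":25,"wz":-14.8,"fingers":0.04},{"tx":-0.083,"ty":-0.08,"tz":-0.115,"wx":-3.3,"wy":25,"wz":-14.8,"fingers":0.04},{"tx":-0.092,"ty":-0.11,"tz":-0.11,"wx":-3.3,"wy":25,"wz":-14.8,"fingers":0.04},{"tx":-0.1,"ty":-0.14,"tz":-0.104,"wx":-3.3,"wy":25,"wz":-14.8,"fingers":0.04},{"tx":-0.109,"ty":-0.17,"tz":-0.098,"wx":-3.3,"wy":25,"wz":-14.8,"fingers":0.04},{"tx":-0.118,"ty":-0.2,"tz":-0.092,"wx":-3.3,"wy":25,"wz":-14.8,"fingers":0.04},{"tx":-0.128,"ty":-0.23,"tz":-0.085,"wx":-3.3,"wy":25,"wz":-14.8,"fingers":0.04},{"tx":-0.138,"ty":-0.26,"tz":-0.078,"wx":-3.3,"wy":25,"wz":-14.8,"fingers":0.04},{"tx":-0.146,"ty":-0.285,"tz":-0.071,"wx":-3.3,"wy":25,"wz":-14.8,"fingers":0.04},{"tx":-0.154,"ty":-0.31,"tz":-0.065,"wx":-3.3,"wy":25,"wz":-14.8,"fingers":0.04},{"tx":-0.158,"ty":-0.325,"tz":-0.062,"wx":-3.3,"wy":25,"wz":-14.8,"fingers":0.04},{"tx":-0.16,"ty":-0.333,"tz":-0.06,"wx":-3.3,"wy":25,"wz":-14.8,"fingers":0.04},{"tx":-0.16,"ty":-0.333,"tz":-0.06,"wx":-3.3,"wy":25,"wz":-14.8,"fingers":0.04}]'
python3 - <<'E'
from h import *
Q=R.from_euler("z",10,degrees=True)*R.from_euler("x",180,degrees=True)
delta(cur(),(Q,np.array([.5165,.347,.102])))
E
```

```text
clock: 14.63
tool_pos: [0.5153, 0.3478, 0.2495]
tcp_rot: [179.9, 0.0, 10.1]
contact_force: [0.7, -1.9, -7.5]
width: 0.575
finger_force: 64.8
t [0.0012, 0.0008, 0.1475] w [0.1, 0.0, 0.1] rows 3.5 0.0
```

```bash
python3 -m handwheel '[{"tx":0.001,"ty":0.001,"tz":0.02,"wx":0,"wy":0,"wz":0,"fingers":0.04},{"tx":0.001,"ty":0.001,"tz":0.045,"wx":0,"wy":0,"wz":0,"fingers":0.04},{"tx":0.001,"ty":0.001,"tz":0.07,"wx":0,"wy":0,"wz":0,"fingers":0.04},{"tx":0.001,"ty":0.001,"tz":0.095,"wx":0,"wy":0,"wz":0,"fingers":0.04},{"tx":0.001,"ty":0.001,"tz":0.115,"wx":0,"wy":0,"wz":0,"fingers":0.04},{"tx":0.001,"ty":0.001,"tz":0.13,"wx":0,"wy":0,"wz":0,"fingers":0.04},{"tx":0.001,"ty":0.001,"tz":0.14,"wx":0,"wy":0,"wz":0,"fingers":0.04},{"tx":0.001,"ty":0.001,"tz":0.147,"wx":0,"wy":0,"wz":0,"fingers":0.04},{"tx":0.001,"ty":0.001,"tz":0.147,"wx":0,"wy":0,"wz":0,"fingers":0.04}]'
python3 - <<'E'
from h import *
im=grab_frame("side");cv2.imwrite("pics/s4.png",cv2.resize(im[150:360,190:430,::-1],None,fx=2.8,fy=2.8,interpolation=cv2.INTER_CUBIC))
E
for i in 1 2 3; do python3 -m handwheel '[{"tx":0,"ty":0,"tz":0.001,"wx":0,"wy":0,"wz":0,"fingers":0.04},{"tx":0,"ty":0,"tz":0.0015,"wx":0,"wy":0,"wz":0,"fingers":0.04},{"tx":0,"ty":0,"tz":0.0015,"wx":0,"wy":0,"wz":0,"fingers":0.04}]' | grep -E "tool_pos|contact"; done
```

```text
clock: 15.38
tool_pos: [0.5177, 0.3445, 0.1019]
tcp_rot: [179.9, 0.1, 9.9]
contact_force: [-0.7, -0.9, -7.0]
width: 0.578
finger_force: 64.7
tool_pos: [0.5188, 0.3459, 0.1029]
contact_force: [-0.4, -0.1, -6.6]
tool_pos: [0.5181, 0.3457, 0.1004]
contact_force: [-0.9, -0.1, -6.5]
tool_pos: [0.518, 0.3456, 0.0985]
contact_force: [-0.2, -0.6, -6.4]
```

View pics/s4.png

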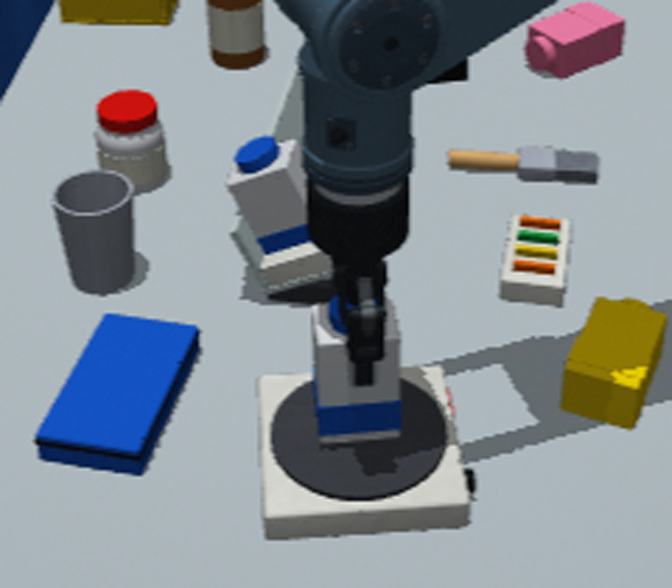

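The canister is upright over the middle of the plate: its base is at crop (360,435) and the plate centre at (360,437). The half-full one is still in its slot at crop (265,200). I'll creep down.

```bash
for i in 1 2 3; do python3 -m handwheel '[{"tx":0,"ty":0,"tz":0.001,"wx":0,"wy":0,"wz":0,"fingers":0.04},{"tx":0,"ty":0,"tz":0.001,"wx":0,"wy":0,"wz":0,"fingers":0.04},{"tx":0,"ty":0,"tz":0.001,"wx":0,"wy":0,"wz":0,"fingers":0.04}]' | grep -E "tool_pos|contact"; done
```

```text
tool_pos: [0.5181, 0.3456, 0.0977]
contact_force: [0.0, -0.5, -6.6]
tool_pos: [0.5181, 0.3456, 0.0967]
contact_force: [0.0, 0.2, -6.4]
tool_pos: [0.5183, 0.3457, 0.0962]
contact_force: [-0.5, -0.2, -2.9]
```

Contact. I'll go 1 mm further to seat it.

```bash
python3 -m handwheel '[{"tx":0,"ty":0,"tz":0.001,"wx":0,"wy":0,"wz":0,"fingers":0.04},{"tx":0,"ty":0,"tz":0.001,"wx":0,"wy":0,"wz":0,"fingers":0.04},{"tx":0,"ty":0,"tz":0.001,"wx":0,"wy":0,"wz":0,"fingers":0.04}]' | grep -E "tool_pos|contact"
python3 -m handwheel '[{"tx":0,"ty":0,"tz":0,"wx":0,"wy":0,"wz":0,"fingers":0.08},{"tx":0,"ty":0,"tz":0,"wx":0,"wy":0,"wz":0,"fingers":0.08},{"tx":0,"ty":0,"tz":0,"wx":0,"wy":0,"wz":0,"fingers":0.08},{"tx":0,"ty":0,"tz":0,"wx":0,"wy":0,"wz":0,"fingers":0.08},{"tx":0,"ty":0,"tz":-0.01,"wx":0,"wy":0,"wz":0,"fingers":0.08},{"tx":0,"ty":0,"tz":-0.03,"wx":0,"wy":0,"wz":0,"fingers":0.08},{"tx":0,"ty":0,"tz":-0.06,"wx":0,"wy":0,"wz":0,"fingers":0.08},{"tx":0,"ty":0,"tz":-0.1,"wx":0,"wy":0,"wz":0,"fingers":0.08},{"tx":0,"ty":0,"tz":-0.15,"wx":0,"wy":0,"wz":0,"fingers":0.08},{"tx":0,"ty":0,"tz":-0.15,"wx":0,"wy":0,"wz":0,"fingers":0.08},{"tx":-0.1,"ty":0,"tz":-0.17,"wx":0,"wy":0,"wz":0,"fingers":0.08},{"tx":-0.1,"ty":0,"tz":-0.17,"wx":0,"wy":0,"wz":0,"fingers":0.08},{"tx":-0.1,"ty":0,"tz":-0.17,"wx":0,"wy":0,"wz":0,"fingers":0.08},{"tx":-0.1,"ty":0,"tz":-0.17,"wx":0,"wy":0,"wz":0,"fingers":0.08},{"tx":-0.1,"ty":0,"tz":-0.17,"wx":0,"wy":0,"wz":0,"fingers":0.08}]'
python3 - <<'E'
from h import *
im=grab_frame("side");cv2.imwrite("pics/s5.png",cv2.resize(im[90:360,190:470,::-1],None,fx=2.2,fy=2.2,interpolation=cv2.INTER_CUBIC))
E
```

```text
tool_pos: [0.5184, 0.3458, 0.0962]
contact_force: [-4.2, -2.1, 5.9]
clock: 18.43
tool_pos: [0.4192, 0.3288, 0.2661]
tcp_rot: [180.0, -0.3, 10.0]
contact_force: [0.0, -0.3, -0.9]
width: 0.934
finger_force: 0.0
```

View pics/s5.png

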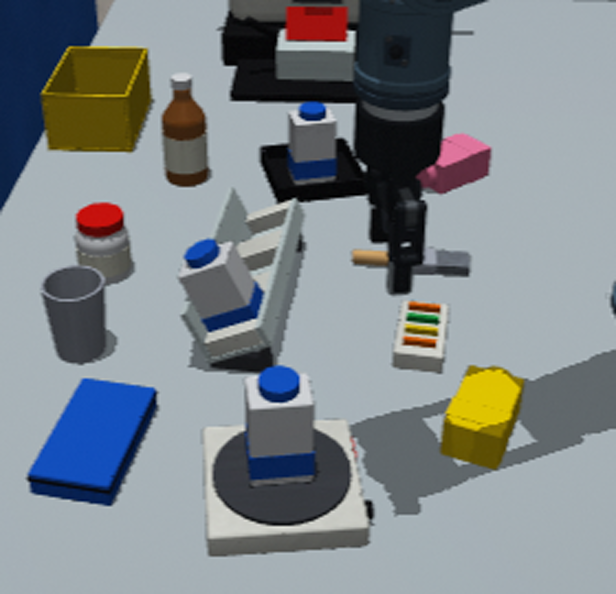

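The picture shows the full canister upright in the middle of the plate, crop (280,430). The empty one is upright in the tray at (313,145), the half-full one is in its slot at (222,285), and the arm is clear of everything. Handing in.

```bash
python3 -c "
from rig import *
print(close_job())"
```

```text
the job is handed in; nothing more can be done
None
```

I handed the job in at about 18 s: the full canister (canister_2, about 7 N) stands upright in the middle of the warming plate, the empty one (canister_3, about 1 N) stands upright in the black tray, and the half-full one (canister_1, by elimination; not weighed) was never touched and is still in its slot; the judge's result was not shown.

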